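# Hold the desk pedal bin open, then let its lid down quietly

## Task

A colleague is coming over with a handful of snack wrappers: press the pedal of the small steel bin on the desk all the way down with the fingertips so the lid swings fully open, and keep it open for about three seconds. Then let the pedal come up slowly under your fingers, so that the lid settles shut without slamming. Work the lid by the pedal only, do not pick up or push the bin around, and leave the charger, phone, bottle and snack carton where they are.

Things in the scene. Friction and masses are not known exactly. Their poses are not given: they have to be found in the camera images.
- bin: Loose desk-top pedal bin: round steel can on a black base, 173 mm across, 243 mm tall with the lid shut, about 1.5 kg. Origin at the centre of its underside, on the desk; z up; -x points to its front, where the pedal is. The lid hinge is at the back (96 mm along +x, 220 mm up). A push of over about 20 N on the pedal at its stop begins to tip the bin forward.
- pedal_top (a point): Centre of the pedal tread's top face (moves with it): steel tread with black ribbed rubber, 46 mm deep (bin's x), 66 mm wide (bin's y), 8 mm thick. It lies 130 mm in front of the bin's centre, 43 mm in front of the can's wall and closed lid; top 42 mm above the desk when up (level), 16 mm when down. Nothing above it; the can rises straight up behind.
- pedal (a joint): Pedal angle, rad: 0 up (lid shut), 0.28 fully down on its stop (lid open). It pivots 95 mm behind the tread centre (35 mm in front of the bin's centre, 34 mm up), so the tread centre sinks 26 mm and shifts 6 mm towards the bin. No catch: the lid's weight and a light spring drive it back up when let go. Push at the tread: about 7 to 12 N at the top, 3 to 6 N when down.
- lid_hinge (a joint): Lid opening angle, rad: 0 shut, 1.30 fully open (75 degrees). Geared to the pedal: 4.64 rad of lid per rad of pedal, so each 2 mm of tread travel is about 0.1 rad of lid. Nothing brakes it but the push on the pedal: let go from open, the lid bangs shut in under half a second; letting the tread up evenly over two seconds or more sets it down softly.
- lid: The domed round steel lid with a black rim, 173 mm across, 27 mm thick. Origin on the hinge axis at the back of the bin; when shut its -x axis points to the bin's front. Open, it stands up at the back, away from the pedal, to about 410 mm above the desk.
- charger: Loose black six-bay battery charger, 190 x 100 x 38 mm, 190 along its x. Origin at the centre of its underside. Bystander, beside the pedal.
- phone: Loose black phone lying face up, 152 x 74 x 9 mm, 152 along its x. Origin at the centre of its underside. Bystander, beside the pedal.
- bottle: Loose small amber drink bottle with an orange cap and label, 60 mm across, 150 mm tall, upright. Origin at the centre of its underside. Bystander, beside the bin.
- carton: Loose small cardboard carton full of wrapped snack sticks, 120 x 90 mm, 68 mm tall. Origin at the centre of its underside. Bystander, beside the bin.

How it is judged:
On the way, in this order (a step that is already met when the one before it is completed fails the run):
1. the lid is held fully open by the pedal (lid above 1.15 rad of 1.30) for 2.5 s without a break (value of joint lid_hinge above 1.15 rad), for 2.5 s.
2. the lid is shut again (value of joint lid_hinge below 0.04 rad), for 0.2 s.
At the end, for the whole second after the job is handed in: After the lid was held above 1.15 rad for 2.5 s, it is shut again (under 0.04 rad) and never slammed (never falling faster than 3.5 rad/s below 0.45 rad); the bin stands upright and still, within 30 mm of where it was; charger, phone, bottle and carton are within 15 mm of where they were (value of joint lid_hinge below 0.04 rad and linear speed of bin below 0.02 m/s and distance of bin from where it was at the start of the episode below 0.03 m and angle between bin's own z axis and vertical below 0.05 rad and distance of each of charger, phone, bottle, carton from where it was at the start of the episode below 0.015 m); the robot touches nothing.
It fails at once if the lid slams: it is still falling faster than 3.5 rad/s in the last third of its swing (value of joint lid_hinge below 0.45 rad and velocity of joint lid_hinge below -3.5 rad/s).
It fails at once if the robot touches the lid itself instead of working it by the pedal (contact force between any of the fingers, the arm and lid above 1 N).
It fails at once if the bin is shoved more than 30 mm, lifted or tipped (distance of bin from where it was at the start of the episode above 0.03 m or height (world z) of bin above 0.012 m or angle between bin's own z axis and vertical above 0.12 rad).
It fails at once if the charger, phone, bottle or carton is lifted, knocked over or moved more than 15 mm (distance of any of charger, phone, bottle, carton from where it was at the start of the episode above 0.015 m or angle between any of charger, phone, bottle, carton's own z axis and vertical above 0.25 rad).
It also fails if it takes over 51 s, if anything falls off the work surface, if the arm or the gripper's body presses on something with over 40 N, if the wrist force passes 120 N, or if a joint passes its speed limit or range.

## Robot

A 6-joint arm with a two-finger parallel gripper is mounted at the origin on the work surface. World frame = base frame: x ahead of the robot, y to its left, z up, the work surface at z = 0. Lengths are in m, angles in rad, forces in N, time in s.
With the tool pointing down it reaches from about 0.375 to 0.975 m from the base axis. Payload 3.8 kg.
Tool frame: the origin (TCP) lies at the very end of the fingers, on their centre line; the grasp point (between the pads) lies env.pinch_z behind it (env.pinch_z is the distance from the TCP to the grasp point, in m); z points along the fingers, y is the line along which they close (so a half turn about z gives the same grasp; the last joint's range is limited). The gripper opens to 85 mm and grips with 20 to 120 N. Pads are 22 mm wide; open, the fingers measure 114 mm over their backs; the gripper's body (76 mm by 85 mm) begins 54 mm behind the grasp point. The pads swing forward as they close: fully open they stand 13 mm farther back than shut.
Start: joints at [-1.279, 0.264, 1.604, -0, 1.274, -0.037], TCP at [0.218, -0.639, 0.231] pointing down, gripper open.
Joint ranges: [-2.63, 2.63], [-0.94, 2.18], [0.31, 2.57], [-1.31, 4.45], [0, 2.66], [-2.55, 2.55]. Speed limits (rad/s): [2.57, 2.57, 3.14, 3.14, 3.14, 3.14].

## Interface

Orientations are given as a 3x3 rotation matrix whose columns are the frame's x, y, z axes.
In Python, from plant import env gives the robot as it stands.
- The arm moves only by the tool send_rows, never from a script. Its argument "targets" is a list of rows, each a list of 6 numbers: the shift along the world's x, y, z each as a share of 0.1 m, from -1 to 1, then the turn, a rotation vector about the world's x, y, z each as a share of pi/4 rad, from -1 to 1. In form: [[x, y, z, ax, ay, az], ...]. A call has 1 to 5 rows; each row is the pose to reach, as a shift and turn from the pose commanded when the call began; what a row does not reach only later rows make up. A row lasts 1/8 s, in which the tool goes at most 62.5 mm and 10.7 degrees, less where a joint would pass 70% of its speed; a pose out of reach is approached as far as the arm can. A call with a number of a shift or a turn outside -1 to 1 is refused whole. A call with a gripper value outside its range is refused whole. "fingers" is the opening, from -1 (shut) to 1 (fully open), set as the call begins (left out, the last holds). The fingers move at their own pace and stop on an object; the grip force is fixed at half the most. Time passes only in rows, so rows that repeat a pose let the fingers close. It gives the time, the measured TCP pose, the force, the opening and the grip force at its end, in the units of the state.
- env.sense(): the state, without advancing time (a new reading comes with each control period).
- env.get_image(name): name is "scene" or "top" or "wrist"; returns a dict with "image" (384x512x3 uint8, red, green, blue), "depth" (384x512 float32, m along the optical axis (not along the pixel's ray), 0 where there is no reading), "fov_y" (degrees; the focal length in pixels is half the picture's height over the tangent of half this angle, whatever the lens; pixels are square), "cx", "cy" (the principal point, pixels), "rvec" (rotation vector, rad) and "tvec" (3), from world to camera coordinates, as OpenCV has them. Camera axes: x right, y down, z forward; pixel columns grow to the right and rows downward; lengths in m; the calibration is good to about 2 mm. The wrist camera is an equidistant fisheye: a pixel r from the principal point sees the ray r / f radians off the axis. A picture is of the moment at which its call begins.
- env.sign_off(): hands the job in; it is judged then, once.
The state is a dict: "time_s": time; "q": joint angles; "dq": joint speeds; "effort": joint torques, N m; "position": TCP position; "tool_rot": TCP orientation; "contact_force": force on the tool from outside, world axes, zero at the start; "ft_torque": the same for the moment, N m; "opening": finger opening in m; "gripper_force": force on a finger pad.
Only numpy, scipy, OpenCV 4.12 (cv2) and the standard library are available. Lean on these libraries where they do the work, as an engineer would, in place of code of your own. Each camera call takes 0.05 s, during which the arm holds its last target. There are 200 camera calls.

## Working session

There is one attempt and no reset: what is moved stays moved. The work goes in short steps, Python scripts to look and compute and a tool call to move; the robot and the scene stay as the last step left them, time stands still between calls to the robot, and variables do not carry over. Pictures are saved under pics/ and viewed, at most 10 in all, crops included, and the job is handed in when it is done.

Besides the shell and the picture viewer there is one more tool, called after "Emit:" as name([rows], argument=value, ...), one row to a line, values as JSON. send_rows: Moves the arm, as the interface text tells. Shift numbers are shares of 0.1 m and turn numbers shares of pi/4 rad, none past 1 either way. Its arguments: {"type":"object","properties":{"targets":{"type":"array","items":{"type":"array","items":{"type":"number","minimum":-1,"maximum":1}}},"fingers":{"type":"number"}},"required":["targets"]}

```bash
mkdir -p pics; cat > h.py <<'E'
import numpy as np,cv2
from plant import env
def grab(n):
    d=env.get_image(n); cv2.imwrite(f'pics/{n}_{int(env.sense()["time_s"]*1000)}.png',d['image'][:,:,::-1]); 
    z=d['depth']; h,w=z.shape; f=h/2/np.tan(np.radians(d['fov_y']/2))
    u,v=np.meshgrid(np.arange(w),np.arange(h))
    P=np.stack([(u-d['cx'])/f*z,(v-d['cy'])/f*z,z],-1)
    R=cv2.Rodrigues(np.array(d['rvec'],float))[0]
    W=(P-np.array(d['tvec']).ravel())@R
    W[z==0]=np.nan
    return d,W
E
python3 - <<'E'
from h import *
for n in('scene','top'):
    d,W=grab(n); np.save(f'{n}.npy',W)
    print(n,-cv2.Rodrigues(np.array(d['rvec'],float))[0].T@np.array(d['tvec']).ravel())
print(env.sense(),env.pinch_z)
E
ls pics
```

```text
scene [0.89221894 0.05575308 1.05409283]
top [0.48707925 0.03540716 1.08260557]
{'time_s': 0.1, 'q': array([-1.27890081e+00,  2.64701135e-01,  1.60526979e+00,  1.90075817e-05,
        1.27373533e+00, -3.69155244e-02]), 'dq': array([ 0.00034548,  0.00100469, -0.0024639 ,  0.00142918,  0.00116159,
       -0.00212298]), 'effort': array([ 3.16199194e-04, -5.16706073e+01, -3.68590879e+01, -7.74217051e-05,
        6.22648935e-03, -8.78000674e-05]), 'position': array([ 0.21776582, -0.6381807 ,  0.23005336]), 'tool_rot': array([[ 9.46428780e-01,  3.22912086e-01, -5.90820380e-04],
       [ 3.22912612e-01, -9.46426609e-01,  2.02942532e-03],
       [ 9.61578325e-05, -2.11148988e-03, -9.99997766e-01]]), 'contact_force': array([-0.48335368, -0.39785333, -0.54946276]), 'ft_torque': array([ 0.10002928, -0.01455859,  0.00736409]), 'gripper_force': 0.0, 'opening': 0.08507982750404092} 0.0187
scene_50.png
top_100.png
```

View pics/scene_50.png

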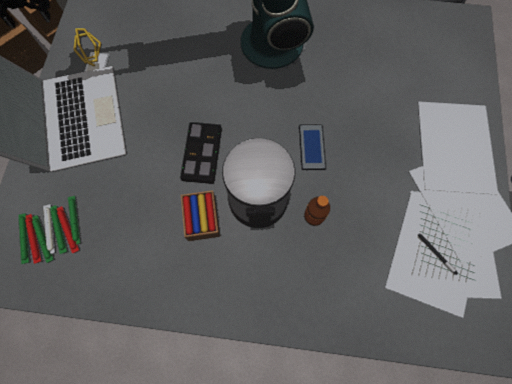

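View pics/top_100.png

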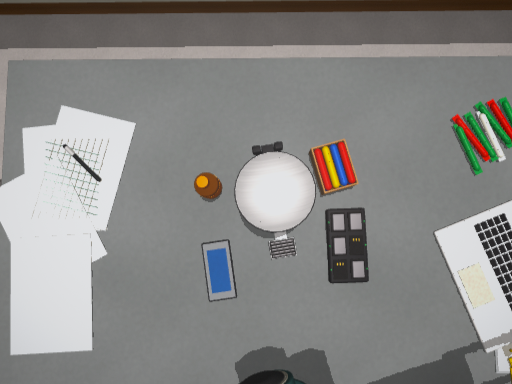

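The top view shows the lid centred at about (275,191) and the pedal tread at (283,247), facing the robot. The charger is at (347,245), the phone at (219,270), the bottle at (208,185) and the carton at (333,166).

```bash
python3 - <<'E'
import numpy as np,cv2
W=np.load('top.npy'); np.set_printoptions(precision=4,suppress=True)
x,y,z=W[...,0],W[...,1],W[...,2]
roi=np.zeros(z.shape,bool); roi[232:264,262:304]=1
m=roi&(z>.03)&(z<.055)
p=W[m]; print('pedal',m.sum(),np.median(p,0),p.min(0),p.max(0)); print(cv2.minAreaRect(p[:,:2].astype(np.float32)))
v,u=np.where(m);print(u.min(),u.max(),v.min(),v.max())
roi=np.zeros(z.shape,bool); roi[140:240,225:325]=1
m=roi&(z>.205); p=W[m]; print('lid',m.sum(),p.max(0)); c,r=cv2.minEnclosingCircle(p[p[:,2]>.2][:,:2].astype(np.float32)); print(c,r)
for zz in(.215,.222,.23):
  q=p[(p[:,2]>zz)]; print(zz,cv2.minEnclosingCircle(q[:,:2].astype(np.float32)))
for n,b,lo in(('charger',(200,290,322,375),.02),('phone',(232,308,195,242),.005)):
  roi=np.zeros(z.shape,bool); roi[b[0]:b[1],b[2]:b[3]]=1
  m=roi&(z>lo)&(z<.06); print(n,np.median(z[m]),cv2.minAreaRect(W[m][:,:2].astype(np.float32)),W[m].min(0),W[m].max(0))
print('desk',np.nanmedian(z[330:370,120:200]))
E
python3 - <<'E'
import cv2
i=cv2.imread('pics/top_100.png')[130:290,200:370]
cv2.imwrite('pics/crop1.png',cv2.resize(i,None,fx=3.5,fy=3.5,interpolation=cv2.INTER_CUBIC))
E
```

```text
pedal 565 [0.4372 0.0022 0.0414] [ 0.407  -0.0336  0.0316] [0.4723 0.0347 0.048 ]
((0.44323813915252686, 0.0022249631583690643), (0.06635964661836624, 0.06594119966030121), 8.577006340026855)
269 296 232 258
lid 5426 [0.6681 0.1079 0.2467]
(0.5723064541816711, 0.02291903644800186) 0.09683438390493393
0.215 ((0.5723064541816711, 0.02291903644800186), 0.09683438390493393)
0.222 ((0.5723335146903992, 0.022840172052383423), 0.0968484953045845)
0.23 ((0.5610028505325317, 0.022186707705259323), 0.08320324122905731)
charger 0.027711501490673814 ((0.4385828971862793, -0.16522474586963654), (0.18938225507736206, 0.10033705085515976), 1.6491270065307617) [ 0.344  -0.2172  0.02  ] [ 0.5327 -0.1129  0.044 ]
phone 0.009480100535378146 ((0.37307363748550415, 0.16086411476135254), (0.10045278072357178, 0.18627113103866577), 88.15729522705078) [0.2814 0.1077 0.005 ] [0.4653 0.2115 0.0154]
desk 0.00017385487656652158
```

View pics/crop1.png

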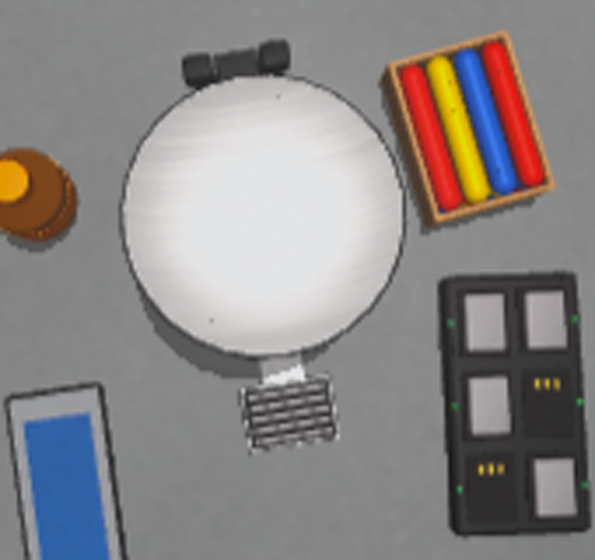

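The crop shows the tread centre at about pixel (283,248), yawed about 8.6°. That puts it near (0.434, 0.003, 0.042), which agrees with the lid centre (0.561, 0.022) plus 130 mm. I'll move over with the fingers shut and the tool tilted slightly away from the can.

Emit:
send_rows([
  [0.15, 0.5, 0, 0, -0.13, -0.11],
  [0.3, 1.0, 0, 0, -0.27, -0.23],
  [0.3, 1.0, 0, 0, -0.27, -0.23],
], fingers=-1)

```text
time_s: 0.48
position: [0.2465, -0.5328, 0.2276]
tool_rot: [[0.968, 0.142, 0.208], [0.147, -0.989, -0.011], [0.204, 0.041, -0.978]]
contact_force: [-0.2, -0.3, 0.1]
opening: 0.0321
gripper_force: 0.0
```

Emit:
send_rows([
  [0.15, 0.5, 0, 0, 0, 0],
  [0.3, 1.0, 0, 0, 0, 0],
])

```text
time_s: 0.72
position: [0.2781, -0.4389, 0.2315]
tool_rot: [[0.968, 0.141, 0.209], [0.148, -0.989, -0.02], [0.204, 0.05, -0.978]]
contact_force: [0.4, -0.1, -0.0]
opening: -0.0001
gripper_force: 0.0
```

Emit:
send_rows([
  [0.15, 0.5, 0, 0, 0, 0],
  [0.3, 1.0, 0, 0, 0, 0],
])

```text
time_s: 0.98
position: [0.3085, -0.3384, 0.2318]
tool_rot: [[0.968, 0.141, 0.209], [0.149, -0.989, -0.02], [0.204, 0.051, -0.978]]
contact_force: [0.4, 0.4, -0.1]
opening: -0.0003
gripper_force: 0.0
```

Emit:
send_rows([
  [0.15, 0.5, 0, 0, 0, 0],
  [0.3, 1.0, 0, 0, 0, 0],
  [0.3, 1.0, 0, 0, 0, 0],
])

```text
time_s: 1.35
position: [0.339, -0.2367, 0.2319]
tool_rot: [[0.966, 0.147, 0.21], [0.155, -0.988, -0.019], [0.205, 0.051, -0.977]]
contact_force: [0.6, -0.5, 1.5]
opening: -0.0
gripper_force: 0.0
```

Emit:
send_rows([
  [0.13, 0.4, 0, 0, 0, 0],
  [0.26, 0.8, 0, 0, 0, 0],
])

```text
time_s: 1.6
position: [0.3647, -0.1598, 0.2321]
tool_rot: [[0.968, 0.139, 0.21], [0.147, -0.989, -0.021], [0.205, 0.051, -0.977]]
contact_force: [1.4, -0.2, 0.4]
opening: -0.0002
gripper_force: 0.0
```

Emit:
send_rows([
  [0.13, 0.4, 0, 0, 0, 0],
  [0.26, 0.8, 0, 0, 0, 0],
])

```text
time_s: 1.85
position: [0.3912, -0.0792, 0.2322]
tool_rot: [[0.967, 0.14, 0.211], [0.148, -0.989, -0.021], [0.205, 0.051, -0.977]]
contact_force: [0.6, 0.2, 1.0]
opening: -0.0002
gripper_force: 0.0
```

Emit:
send_rows([
  [0.13, 0.4, 0, 0, 0, 0],
  [0.26, 0.78, 0, 0, 0, 0],
  [0.26, 0.78, -0.4, 0, 0, 0],
  [0.26, 0.78, -0.8, 0, 0, 0],
  [0.26, 0.78, -0.8, 0, 0, 0],
])

```text
time_s: 2.48
position: [0.4137, -0.0014, 0.148]
tool_rot: [[0.969, 0.142, 0.202], [0.149, -0.989, -0.019], [0.197, 0.049, -0.979]]
contact_force: [0.1, -0.1, -0.4]
opening: -0.0002
gripper_force: 0.0
```

```bash
python3 - <<'E'
from h import *
d,W=grab('top'); s=env.sense(); print(s['position'],s['q'],s['contact_force'])
i=d['image'][130:384,180:370,::-1]
s2=env.get_image('wrist')['image'][:,:,::-1]
a=cv2.resize(i,(449,600)); b=cv2.resize(s2,(350,262)); c=np.zeros((600,800,3),np.uint8); c[:,:449]=a; c[:262,449:799]=b
cv2.imwrite('pics/c2.png',c)
E
```

```text
[ 0.41563691 -0.00155983  0.15054461] [-0.05723746 -0.333171    2.34889317 -0.00970945  0.91725286  1.3716905 ] [ 0.89696962  0.56916449 -0.25022892]
```

View pics/c2.png

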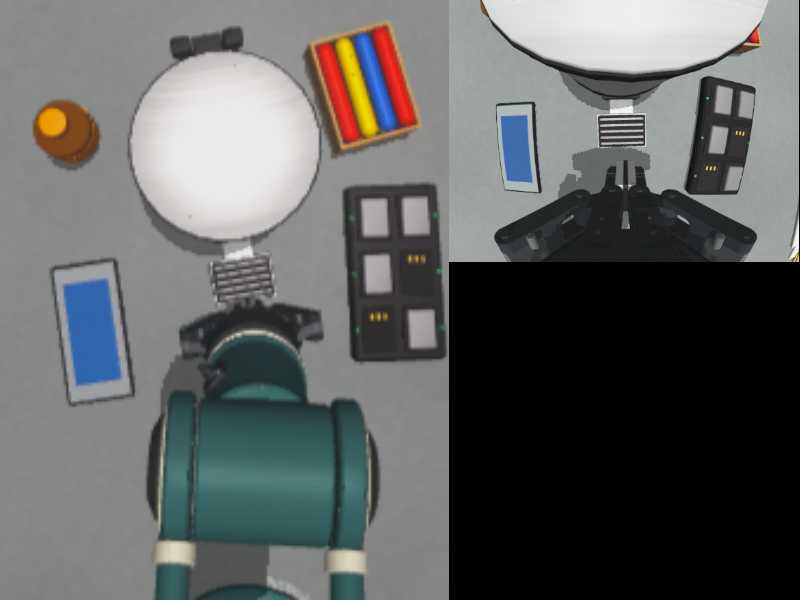

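The tool is in front of the tread with clear space around it, and the fingertips line up with the tread in the wrist view. Next I'll descend to just above the tread.

Emit:
send_rows([
  [0.13, 0.04, -0.3, 0, 0, 0],
  [0.13, 0.04, -0.6, 0, 0, 0],
  [0.13, 0.04, -0.8, 0, 0, 0],
  [0.13, 0.04, -0.92, 0, 0, 0],
  [0.13, 0.04, -0.92, 0, 0, 0],
])

```text
time_s: 3.2
position: [0.4298, 0.0028, 0.06]
tool_rot: [[0.967, 0.141, 0.21], [0.148, -0.989, -0.019], [0.205, 0.05, -0.978]]
contact_force: [0.1, 0.1, 0.2]
opening: 0.0002
gripper_force: 0.0
```

```bash
python3 - <<'E'
from h import *
d,W=grab('top'); s=env.sense(); print(s['position'],s['q'],s['contact_force'])
i=env.get_image('wrist')['image'][40:300,100:400,::-1]
cv2.imwrite('pics/c3.png',cv2.resize(i,(690,598)))
E
```

```text
[0.43020945 0.00284081 0.06049777] [-0.04306506 -0.16425774  2.41392205 -0.01622263  0.67861689  1.39216626] [ 0.41845675 -0.11563379 -0.1707587 ]
```

View pics/c3.png

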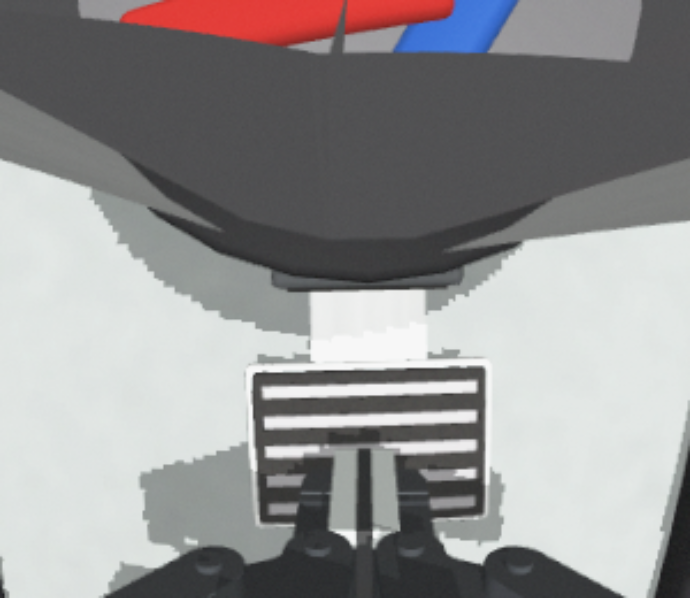

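The fingertips are centred over the tread, slightly forward of its middle. I'll press gradually.

Emit:
send_rows([
  [0, 0, -0.1, 0, 0, 0],
  [0, 0, -0.16, 0, 0, 0],
  [0, 0, -0.2, 0, 0, 0],
  [0, 0, -0.22, 0, 0, 0],
  [0.01, 0, -0.25, 0, 0, 0],
])

```text
time_s: 3.92
position: [0.4291, 0.0031, 0.0345]
tool_rot: [[0.968, 0.142, 0.207], [0.149, -0.989, -0.019], [0.202, 0.049, -0.978]]
contact_force: [-7.9, -0.9, 12.3]
opening: 0.0002
gripper_force: 6.6
```

Emit:
send_rows([
  [0.01, 0, -0.03, 0, 0, 0],
  [0.02, 0, -0.06, 0, 0, 0],
  [0.03, 0, -0.09, 0, 0, 0],
  [0.04, 0, -0.11, 0, 0, 0],
  [0.04, 0, -0.12, 0, 0, 0],
])

```text
time_s: 4.55
position: [0.4312, 0.0033, 0.021]
tool_rot: [[0.969, 0.142, 0.204], [0.149, -0.989, -0.019], [0.199, 0.049, -0.979]]
contact_force: [-8.2, -0.1, 8.5]
opening: -0.0
gripper_force: 4.8
```

The sideways load shows I'm pushing too far towards the bin, so I'll ease back in x while finishing the press.

Emit:
send_rows([
  [-0.03, 0, -0.02, 0, 0, 0],
  [-0.04, 0, -0.04, 0, 0, 0],
  [-0.04, 0, -0.06, 0, 0, 0],
])

```text
time_s: 4.92
position: [0.4315, 0.0033, 0.0174]
tool_rot: [[0.967, 0.142, 0.212], [0.149, -0.989, -0.019], [0.207, 0.05, -0.977]]
contact_force: [-1.9, 1.3, 8.6]
opening: 0.0
gripper_force: 4.2
```

Emit:
send_rows([
  [-0.01, 0, -0.02, 0, 0, 0],
  [-0.01, 0, -0.04, 0, 0, 0],
])

```text
time_s: 5.18
position: [0.4321, 0.0033, 0.0145]
tool_rot: [[0.966, 0.141, 0.215], [0.149, -0.989, -0.019], [0.21, 0.05, -0.976]]
contact_force: [-10.5, 1.8, 30.6]
opening: 0.0003
gripper_force: 16.0
```

```bash
python3 - <<'E'
from h import *
W0=np.load('top.npy')
d,W=grab('top'); np.save('open.npy',W); s=env.sense(); print(s['position'],s['contact_force'])
z=W[...,2]; m=np.zeros(z.shape,bool); m[60:260,200:340]=1
print('max z',np.nanmax(z[m]))
# lid points: behind bin
p=W[m&(z>.23)]; print(len(p),p.min(0),p.max(0),np.median(p,0))
p=p-np.array([.561+.096*.989,.022+.096*.15,.220]); r=-(p[:,0]*.989+p[:,1]*.15)
ok=(p[:,2]>.05); print('lid face angle pct',np.percentile(np.degrees(np.arctan2(p[ok,2],r[ok])),[5,25,50,75,95]))
i=d['image'][60:300,180:380,::-1]; cv2.imwrite('pics/c4.png',cv2.resize(i,(500,600)))
E
```

```text
[0.43203702 0.00334056 0.014697  ] [-7.05206049  1.86151584 21.33611681]
max z 0.39787787921559004
1454 [ 0.41966688 -0.05022094  0.23117011] [0.66211144 0.11696581 0.39787788] [0.62274566 0.03358794 0.37684528]
lid face angle pct [73.84575779 75.78131797 78.09025582 80.84475386 85.40003691]
```

View pics/c4.png

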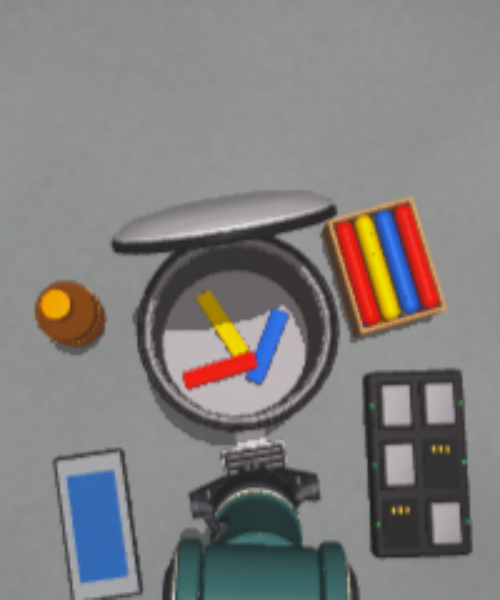

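The lid is fully open and the pedal is on its stop at about 21 N. I'll ease off slightly and hold.

Emit:
send_rows([
  [-0.005, 0, 0.007, 0, 0, 0],
  [-0.005, 0, 0.007, 0, 0, 0],
  [-0.005, 0, 0.007, 0, 0, 0],
  [-0.005, 0, 0.007, 0, 0, 0],
  [-0.005, 0, 0.007, 0, 0, 0],
])

```text
time_s: 5.85
position: [0.4317, 0.0033, 0.015]
tool_rot: [[0.966, 0.141, 0.215], [0.149, -0.989, -0.019], [0.21, 0.05, -0.976]]
contact_force: [0.6, 0.5, 8.2]
opening: 0.0004
gripper_force: 3.8
```

Emit:
send_rows([
  [0, 0, 0, 0, 0, 0],
  [0, 0, 0, 0, 0, 0],
  [0, 0, 0, 0, 0, 0],
  [0, 0, 0, 0, 0, 0],
  [0, 0, 0, 0, 0, 0],
])

```text
time_s: 6.48
position: [0.4317, 0.0033, 0.015]
tool_rot: [[0.966, 0.141, 0.215], [0.149, -0.989, -0.019], [0.21, 0.05, -0.976]]
contact_force: [1.5, 1.0, 7.8]
opening: -0.0003
gripper_force: 3.8
```

Emit:
send_rows([
  [0, 0, 0, 0, 0, 0],
  [0, 0, 0, 0, 0, 0],
  [0, 0, 0, 0, 0, 0],
  [0, 0, 0, 0, 0, 0],
  [0, 0, 0, 0, 0, 0],
])

```text
time_s: 7.1
position: [0.4317, 0.0033, 0.015]
tool_rot: [[0.966, 0.141, 0.215], [0.149, -0.989, -0.019], [0.21, 0.05, -0.976]]
contact_force: [0.4, 0.5, 8.0]
opening: -0.0001
gripper_force: 3.8
```

Emit:
send_rows([
  [0, 0, 0, 0, 0, 0],
  [0, 0, 0, 0, 0, 0],
  [0, 0, 0, 0, 0, 0],
  [0, 0, 0, 0, 0, 0],
  [0, 0, 0, 0, 0, 0],
])

```text
time_s: 7.72
position: [0.4317, 0.0033, 0.015]
tool_rot: [[0.966, 0.141, 0.215], [0.149, -0.989, -0.019], [0.21, 0.05, -0.976]]
contact_force: [0.9, 0.3, 8.9]
opening: -0.0002
gripper_force: 3.8
```

Emit:
send_rows([
  [0, 0, 0, 0, 0, 0],
  [0, 0, 0, 0, 0, 0],
  [0, 0, 0, 0, 0, 0],
  [0, 0, 0, 0, 0, 0],
  [0, 0, 0, 0, 0, 0],
])

```text
time_s: 8.35
position: [0.4317, 0.0033, 0.015]
tool_rot: [[0.966, 0.141, 0.215], [0.149, -0.989, -0.019], [0.21, 0.05, -0.976]]
contact_force: [0.9, 1.3, 7.8]
opening: 0.0002
gripper_force: 3.8
```

Emit:
send_rows([
  [0, 0, 0, 0, 0, 0],
  [0, 0, 0, 0, 0, 0],
  [0, 0, 0, 0, 0, 0],
  [0, 0, 0, 0, 0, 0],
])

```text
time_s: 8.85
position: [0.4317, 0.0033, 0.015]
tool_rot: [[0.966, 0.141, 0.215], [0.149, -0.989, -0.019], [0.21, 0.05, -0.976]]
contact_force: [1.3, 1.8, 8.0]
opening: 0.0002
gripper_force: 3.8
```

The lid has been held for over 3.5 s. Now I'll release slowly at 1 mm per row.

Emit:
send_rows([
  [-0.002, 0, 0.01, 0, 0, 0],
  [-0.004, 0, 0.02, 0, 0, 0],
  [-0.006, 0, 0.03, 0, 0, 0],
  [-0.008, 0, 0.04, 0, 0, 0],
  [-0.01, 0, 0.05, 0, 0, 0],
])

```text
time_s: 9.48
position: [0.4305, 0.0031, 0.0198]
tool_rot: [[0.966, 0.141, 0.215], [0.149, -0.989, -0.019], [0.21, 0.051, -0.976]]
contact_force: [1.4, 0.6, 6.5]
opening: 0.0002
gripper_force: 3.2
```

Emit:
send_rows([
  [-0.002, 0, 0.01, 0, 0, 0],
  [-0.004, 0, 0.02, 0, 0, 0],
  [-0.006, 0, 0.03, 0, 0, 0],
  [-0.008, 0, 0.04, 0, 0, 0],
  [-0.01, 0, 0.05, 0, 0, 0],
])

```text
time_s: 10.1
position: [0.4299, 0.003, 0.0251]
tool_rot: [[0.966, 0.142, 0.216], [0.149, -0.989, -0.019], [0.211, 0.051, -0.976]]
contact_force: [1.8, -1.2, 8.4]
opening: 0.0004
gripper_force: 3.8
```

Emit:
send_rows([
  [0, 0, 0.01, 0, 0, 0],
  [0, 0, 0.02, 0, 0, 0],
  [0, 0, 0.03, 0, 0, 0],
  [0, 0, 0.04, 0, 0, 0],
  [0, 0, 0.05, 0, 0, 0],
])

```text
time_s: 10.72
position: [0.4295, 0.003, 0.0301]
tool_rot: [[0.966, 0.142, 0.215], [0.149, -0.989, -0.019], [0.21, 0.051, -0.976]]
contact_force: [-0.3, -0.8, 8.8]
opening: -0.0001
gripper_force: 4.4
```

Emit:
send_rows([
  [0, 0, 0.01, 0, 0, 0],
  [0, 0, 0.02, 0, 0, 0],
  [0, 0, 0.03, 0, 0, 0],
  [0, 0, 0.04, 0, 0, 0],
  [0, 0, 0.05, 0, 0, 0],
])

```text
time_s: 11.35
position: [0.4294, 0.003, 0.0351]
tool_rot: [[0.966, 0.142, 0.215], [0.149, -0.989, -0.019], [0.21, 0.051, -0.976]]
contact_force: [0.1, 0.3, 9.0]
opening: -0.0
gripper_force: 4.9
```

Emit:
send_rows([
  [0, 0, 0.01, 0, 0, 0],
  [0, 0, 0.02, 0, 0, 0],
  [0, 0, 0.03, 0, 0, 0],
  [0, 0, 0.04, 0, 0, 0],
  [0, 0, 0.05, 0, 0, 0],
])

```text
time_s: 11.98
position: [0.4296, 0.003, 0.0402]
tool_rot: [[0.966, 0.142, 0.215], [0.149, -0.989, -0.019], [0.21, 0.051, -0.976]]
contact_force: [-0.3, -0.6, 9.5]
opening: 0.0003
gripper_force: 5.1
```

Emit:
send_rows([
  [0, 0, 0.01, 0, 0, 0],
  [0, 0, 0.02, 0, 0, 0],
  [0, 0, 0.03, 0, 0, 0],
  [0, 0, 0.04, 0, 0, 0],
  [0, 0, 0.05, 0, 0, 0],
])

```text
time_s: 12.6
position: [0.4275, 0.0031, 0.0436]
tool_rot: [[0.967, 0.142, 0.211], [0.149, -0.989, -0.019], [0.206, 0.05, -0.977]]
contact_force: [1.7, -0.6, 2.9]
opening: 0.0
gripper_force: 1.1
```

Emit:
send_rows([
  [0, 0, 0.01, 0, 0, 0],
  [0, 0, 0.02, 0, 0, 0],
  [0, 0, 0.03, 0, 0, 0],
  [0, 0, 0.04, 0, 0, 0],
  [0, 0, 0.05, 0, 0, 0],
])

```text
time_s: 13.22
position: [0.4261, 0.0032, 0.0478]
tool_rot: [[0.968, 0.142, 0.209], [0.149, -0.989, -0.019], [0.204, 0.049, -0.978]]
contact_force: [0.6, 0.9, 0.0]
opening: -0.0001
gripper_force: 0.0
```

Emit:
send_rows([
  [0, 0, 0.1, 0, 0, 0],
  [-0.05, 0, 0.3, 0, 0, 0],
  [-0.1, 0, 0.6, 0, 0, 0],
  [-0.1, 0, 0.9, 0, 0, 0],
  [-0.1, 0, 0.9, 0, 0, 0],
])

```text
time_s: 13.85
position: [0.4192, 0.003, 0.1419]
tool_rot: [[0.966, 0.141, 0.217], [0.149, -0.989, -0.019], [0.211, 0.051, -0.976]]
contact_force: [1.1, 0.1, 0.1]
opening: 0.0002
gripper_force: 0.0
```

```bash
python3 - <<'E'
from h import *
W0=np.load('top.npy')
d,W=grab('top'); s=env.sense(); print(s['position'],s['contact_force'],s['time_s'])
a=cv2.imread('pics/top_100.png').astype(int); b=d['image'][:,:,::-1].astype(int)
m=np.abs(a-b).sum(-1)>60; v,u=np.where(m[:265]); print(m[:265].sum(), (u.min(),u.max(),v.min(),v.max()) if len(u) else 0)
dz=W[...,2]-W0[...,2]; print('lid dz',np.nanmedian(dz[160:220,245:305]))
cv2.imwrite('pics/c5.png',cv2.resize(b[100:310,180:380].astype(np.uint8),(570,598)))
E
```

```text
[0.41771445 0.00311314 0.13989095] [-0.26500978  0.08260647 -0.11688578] 13.9
411 (np.int64(258), np.int64(313), np.int64(157), np.int64(264))
lid dz 1.5391046322310586e-05
```

View pics/c5.png

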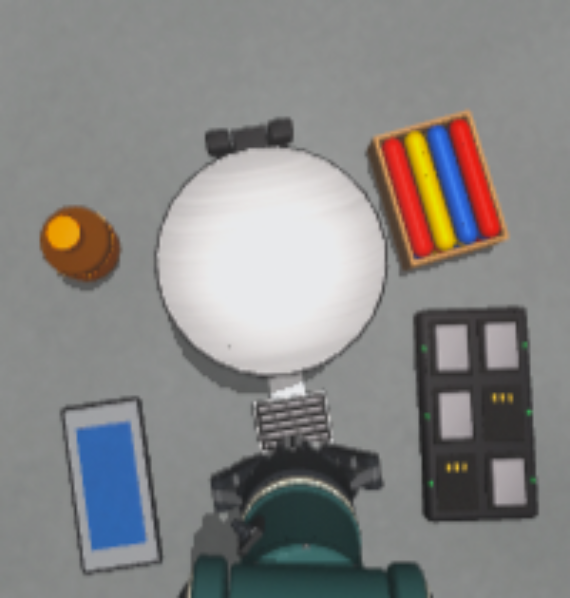

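The lid is shut, the bin and the objects around it are where they were, and the arm is clear. I'm handing the job in.

```bash
python3 -c "
from plant import env
print(env.sign_off())"
```

```text
the job is handed in; nothing more can be done
None
```

The pedal was pressed to its stop and the lid held open for over 3.5 s, then let down slowly until it shut; the top camera shows the bin, charger, phone, bottle and carton where they were, and the job is handed in (no verdict was returned).

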